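# Spread a snap ring with pliers and hold it in the groove of a microscope axle stub

## Task

Take the red-handled spreading pliers from their stand, put their two closed pins between the ears of the orange snap ring in the green pocket tray, squeeze to spread the ring and lift it out on the pins. Spread wide, bring it down over the end of the upright steel axle stub on the grey microscope foot until it lies level and centred in the groove just under the stub's head. Finish while holding the pliers still there with the ring spread wide, the pliers clear of the foot and the ring not pressed against it; do not touch the ring with the fingers and leave everything else where it is.

Things in the scene. Friction and masses are not known exactly. Their poses are not given: they have to be found in the camera images.
- pliers: Loose spreading pliers, 0.2 kg, upright in the stand. Origin midway between the pin tips, z up, same if turned half a turn. Two 6 mm steel pins at y = +-4 mm from z = 0 to 32; dark guide block 36 (x) by 50 (y), z 32 to 44; cross bars z 45 to 52; two red flat handle plates 24 mm wide (x), z 46 to 102, outer faces y = +-34.
- pliers_grip (a point): Midway between the handle plates, 83 mm above the pin tips: grip here from above, fingers closing along the pliers' y. Handles are 68 mm apart at rest; 65 mm is squeeze enough to lift the pliers with the pins nearly closed.
- jaw_a (a joint): How far each handle is squeezed in, m; each pin moves out by the same amount along y, both sides equally. 0 at rest, 0.0185 at the stop (handles 31 mm apart, pins at y = +-22.5 mm). Return spring per handle 5 N at rest, 9 N at the stop, plus up to 7 N from the ring.
- stand: Fixed black and blue stand of the pliers, 60 by 76 mm; origin under its middle on the table, axes as the pliers'. Rim 52 mm high; the guide block rests in it at 44 mm (pin tips 12 mm above the table), 2 mm play. Lift straight up by 45 mm or more to clear.
- tray: Fixed green tray, 230 (x) by 94 (y) by 20 mm high, walls 5 mm, floor 5 mm thick, three open pockets side by side along x (centres at x = -75, 0, +75 mm, each 70 by 84 mm inside). Origin under its middle on the table. One pocket holds the ring, the others a spacer and a gear.
- clip: Orange snap ring, 34 g, flat in a pocket, 56 (x) by 42 (y) mm. Origin: bore centre, on the underside; z up. Two sprung arms, 5 mm thick, turn about a dark knuckle at x = -22 mm. Closed, the bore is 21 mm wide (y); with the pliers at their stop about 32 mm, and the pins then stand some 19 mm from the bore centre along +x.
- clip_center (a point): Centre of the ring's bore at half its thickness (2.5 mm above its underside).
- clip_gap (a point): Midway between the two ears of the closed ring, 24 mm along its x from the bore centre, 7 mm above its underside. Ears: on each arm, 14 mm tall (z 0 to 14 mm), an upright V notch facing inwards, lips at y = +-10.5, bottom at +-14.5 mm. Closed pins go down between them here; 6.5 mm out they meet the notches, then spread and grip the ring by friction. Engage 5 to 14 mm of the ears' height.
- clip_l (a joint): Angle each arm of the ring has turned open, rad (both equal): 0 closed, about 0.25 with the pliers at their stop; spread wide means over 0.17. Each ear pushes back with 3 N closed, 6 to 7 N at the stop.
- mount: Fixed grey horseshoe microscope foot, 155 (x) by 130 (y) mm, 28 mm high, with the vertical axle stub on it. Origin on the table under the stub's axis. Going up the axis: brass gear, radius 30 mm, z = 34 to 45; steel collar, radius 20, z = 45 to 50; groove, radius 9.5, z = 50 to 62; head, radius 13, z = 62 to 73, tapering to radius 9 at the end, z = 78.
- groove (a point): Middle of the groove, on the stub's axis, 56 mm above the table.
- stub_end (a point): Top of the stub, on its axis, 78 mm above the table.
- spacer: Loose aluminium ring, 32 mm across, 6 mm high, in a pocket; leave it. Origin under its centre.
- gear: Loose brass gear, 42 mm across, 14 mm high, in a pocket; leave it. Origin under its centre.
- jar_red: Jar with a red lid, 60 mm across, 85 mm high; bystander. Origin under its centre.
- jar_blue: Jar with a blue lid, 60 mm across, 85 mm high; bystander. Origin under its centre.
- battery_a: Yellow and dark battery lying on the table, 50 by 14 mm; bystander. Origin under its middle.
- battery_b: A second such battery; bystander.
- objective: Brass microscope objective standing on the table, 26 mm across, 40 mm high; bystander. Origin under its centre.
Things that resemble listed ones, but are neither listed nor needed, are in the scene too. There is more than one size of the pliers; the one meant has the size given above. Leave any blue look-alike of the mount alone.

How it is judged:
By the outcome, as a careful person would: the job done as asked, in the order asked, and still so for the second after the job is handed in, while the arm keeps its last pose, push and grip.
It also fails if it takes over 54 s, if anything falls off the work surface, if the arm or the gripper's body presses on something with over 40 N, if the wrist force passes 120 N, or if a joint passes its speed limit or range.

## Robot

A 6-joint arm with a two-finger parallel gripper is mounted at the origin on the work surface. World frame = base frame: x ahead of the robot, y to its left, z up, the work surface at z = 0. Lengths are in mm, angles in rad, forces in N, time in s.
With the tool pointing down it reaches from about 350 to 1000 mm from the base axis. Payload 7.1 kg.
Tool frame: the origin (TCP) lies between the finger pads; the fingertips stand 19 mm ahead of it and the grasp point (between the pads) is the TCP (r.tips_ahead is the distance from the TCP to the fingertips, in mm); z points along the fingers, y is the direction in which the jaws open and shut (so a half turn about z gives the same grasp; the last joint's range is limited). The gripper opens to 85 mm and grips with 20 to 120 N. Pads are 22 mm wide; open, the fingers measure 114 mm over their backs; the gripper's body (76 mm by 85 mm) begins 54 mm behind the grasp point. The pads swing forward as they close: fully open they stand 13 mm farther back than shut.
Start: joints at [-1.135, 0.423, 1.63, -0, 1.089, -0.019], TCP at [274.566, -561.443, 250.319] pointing down, gripper open.
Joint ranges: [-3, 3], [-0.9, 2.11], [0.09, 2.58], [-1.31, 4.45], [0.11, 2.69], [-2.54, 2.54]. Speed limits (rad/s): [2.39, 2.39, 3.01, 3.14, 3.14, 3.14].

## Interface

Orientations are given as a unit quaternion [w, x, y, z].
In Python, from workcell import telemetry, optics, finish_job, r gives the robot as it stands.
- The arm moves only by the tool play_rows, never from a script. Its argument "series" is text: rows parted by semicolons, each of 7 numbers parted by spaces: the shift along the tool's x, y, z scaled (see below), then the turn, a rotation vector about the tool's x, y, z scaled (see below), then the opening, from 0 (shut) to 1 (fully open). In form: tx ty tz rx ry rz grip; .... A call has 1 to 20 rows; each row is the pose to reach, as a shift and turn from the pose commanded when the call began, along the tool's axes at that moment, turning the shorter way round; what a row does not reach only later rows make up. The controller multiplies each number of a shift by 0.25 m and each number of a turn by 180 degrees. A row lasts 1/10 s, in which the tool goes at most 50 mm and 8.59 degrees, less where a joint would pass 70% of its speed; a pose out of reach is approached as far as the arm can. A call with a number of a shift or a turn outside -1 to 1 is refused whole. A call with a gripper value outside its range is refused whole. The fingers move at their own pace and stop on an object; the grip force is fixed at half the most. Time passes only in rows, so rows that repeat a pose let the fingers close. It gives the time, the measured TCP pose, the force and the opening at its end, in the units of the state.
- telemetry.read_state(): the state, without advancing time (a new reading comes with each control period).
- optics.capture(name): name is "scene" or "top" or "wrist"; returns a dict with "color" (384x512x3 uint8, red, green, blue), "mtx" (3x3 intrinsics, pixels), "dist_coeffs" ([k1, k2, p1, p2, k3] as OpenCV has them; the pictures are not rectified), "camera_from_world" (4x4, takes a point from world to camera coordinates); the wrist camera has in their place "T_tool_cam" (4x4, takes a point from camera to tool coordinates, whose origin is the TCP and whose axes are the flange's). Camera axes: x right, y down, z forward; pixel columns grow to the right and rows downward; lengths in mm; the calibration is good to about 2 mm. A picture is of the moment at which its call begins: read the wrist's pose just before it. There is no depth.
- finish_job(): hands the job in, once; it reports no verdict.
The state is a dict: "time_s": time; "joints": joint angles; "qd": joint speeds; "tau": joint torques, N m; "tcp_pos": TCP position; "orientation": TCP orientation; "contact_force": force on the tool from outside, world axes, zero at the start; "moment": the same for the moment, N m; "gripper_width": finger opening in mm.
Only numpy, scipy, OpenCV 4.12 (cv2) and the standard library are available. Lean on these libraries where they do the work, as an engineer would, in place of code of your own. Each camera call takes 0.05 s, during which the arm holds its last target. There are 200 camera calls.

## Working session

There is one attempt and no reset: what is moved stays moved. The work goes in short steps, Python scripts to look and compute and a tool call to move; the robot and the scene stay as the last step left them, time stands still between calls to the robot, and variables do not carry over. Pictures are saved under pics/ and viewed, about 8 in all and at most 12, crops included, and the job is handed in when it is done.

Besides the shell and the picture viewer there is one more tool, called after "Emit:" as name(argument=value, ...) on one line, values as JSON. play_rows: Moves the arm, as the interface text tells. Shifts and turns lie within -1 to 1; 1 stands for 0.25 m of shift or 180 degrees of turn. Its arguments: {"type":"object","properties":{"series":{"type":"string"}},"required":["series"]}

```bash
mkdir -p pics; ls
cat > h.py <<'E'
import numpy as np, cv2
from workcell import telemetry, optics, r
from scipy.spatial.transform import Rotation as R
def st(): return telemetry.read_state()
def Rm(q): return R.from_quat([q[1],q[2],q[3],q[0]]).as_matrix()
def cap(n):
    s=st(); c=optics.capture(n); c['s']=s
    if n=='wrist':
        T=np.eye(4); T[:3,:3]=Rm(s['orientation']); T[:3,3]=s['tcp_pos']
        c['camera_from_world']=np.linalg.inv(T@np.array(c['T_tool_cam']))
    return c
def save(c,f,crop=None,k=1):
    im=c['color'][:,:,::-1]
    if crop: x0,y0,x1,y1=crop; im=im[y0:y1,x0:x1]
    if k!=1: im=cv2.resize(im,None,fx=k,fy=k,interpolation=cv2.INTER_CUBIC)
    cv2.imwrite('pics/'+f,im)
def px2w(c,uv,z):
    uv=np.array(uv,float).reshape(-1,1,2)
    n=cv2.undistortPoints(uv,np.array(c['mtx']),np.array(c['dist_coeffs'])).reshape(-1,2)
    T=np.linalg.inv(np.array(c['camera_from_world'])); o=T[:3,3]
    d=np.c_[n,np.ones(len(n))]@T[:3,:3].T
    t=(np.broadcast_to(z,len(n))-o[2])/d[:,2]
    return o+d*t[:,None]
def w2px(c,P):
    T=np.array(c['camera_from_world'])
    return cv2.projectPoints(np.array(P,float).reshape(-1,1,3),cv2.Rodrigues(T[:3,:3])[0],T[:3,3],np.array(c['mtx']),np.array(c['dist_coeffs']))[0].reshape(-1,2)
E
python3 - <<'E'
from h import *
s=st();print(s)
for n in('top','scene'):
    c=cap(n); T=np.linalg.inv(np.array(c['camera_from_world']));print(n,T.round(2),np.array(c['mtx']).round(1),c['dist_coeffs']); save(c,n+'0.png',k=1.56)
E
```

```text
pics
{'time_s': 0.0, 'joints': array([-1.13500553e+00,  4.23840270e-01,  1.63069997e+00,  1.23223743e-05,
        1.08861157e+00, -1.90149324e-02]), 'qd': array([-0.0005609 , -0.00093032,  0.00100884, -0.00203575, -0.0003934 ,
        0.00095294]), 'tau': array([-1.50827884e-03, -5.57388389e+01, -2.81744689e+01, -9.73183023e-05,
        7.29456558e-03, -1.56736729e-05]), 'tcp_pos': array([ 274.35028196, -560.9810135 ,  249.54211171]), 'orientation': array([-7.63841981e-04,  9.74255548e-01,  2.25445158e-01, -1.55943141e-04]), 'contact_force': array([-0.46830783,  0.08175138,  0.08404558]), 'moment': array([-0.04311865, -0.00504591,  0.0060646 ]), 'gripper_width': 85.49098510469305}
top [[-2.00000e-02 -9.80000e-01  1.80000e-01  2.97430e+02]
 [-1.00000e+00  2.00000e-02  1.00000e-02  1.53600e+01]
 [-1.00000e-02 -1.80000e-01 -9.80000e-01  1.28385e+03]
 [ 0.00000e+00  0.00000e+00  0.00000e+00  1.00000e+00]] [[357.2   0.  256.9]
 [  0.  357.2 193. ]
 [  0.    0.    1. ]] [-0.08688909  0.          0.          0.          0.        ]
scene [[ 4.9000e-01  5.0000e-01 -7.1000e-01  1.3498e+03]
 [ 8.7000e-01 -3.0000e-01  3.9000e-01 -4.3858e+02]
 [-2.0000e-02 -8.1000e-01 -5.8000e-01  7.4373e+02]
 [ 0.0000e+00  0.0000e+00  0.0000e+00  1.0000e+00]] [[411.8   0.  258.4]
 [  0.  411.8 189.9]
 [  0.    0.    1. ]] [0.00036268 0.         0.         0.         0.        ]
```

View pics/top0.png

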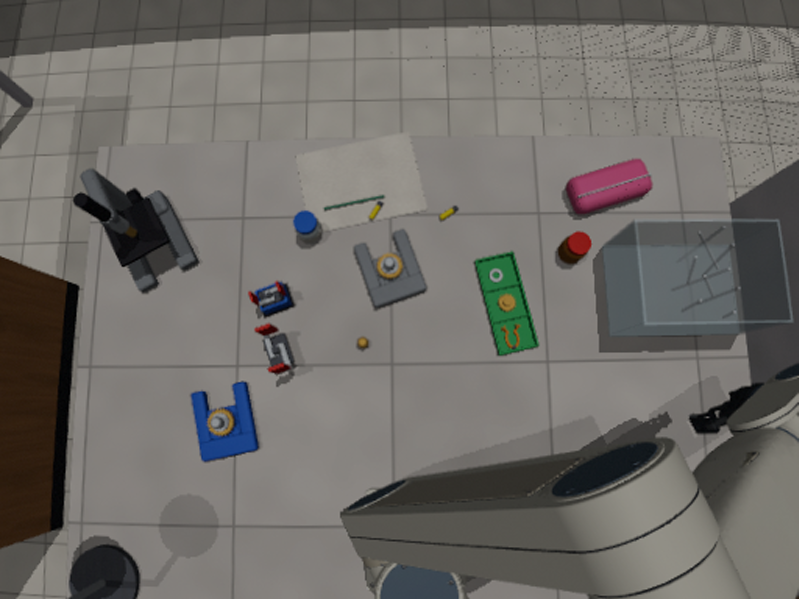

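View pics/scene0.png

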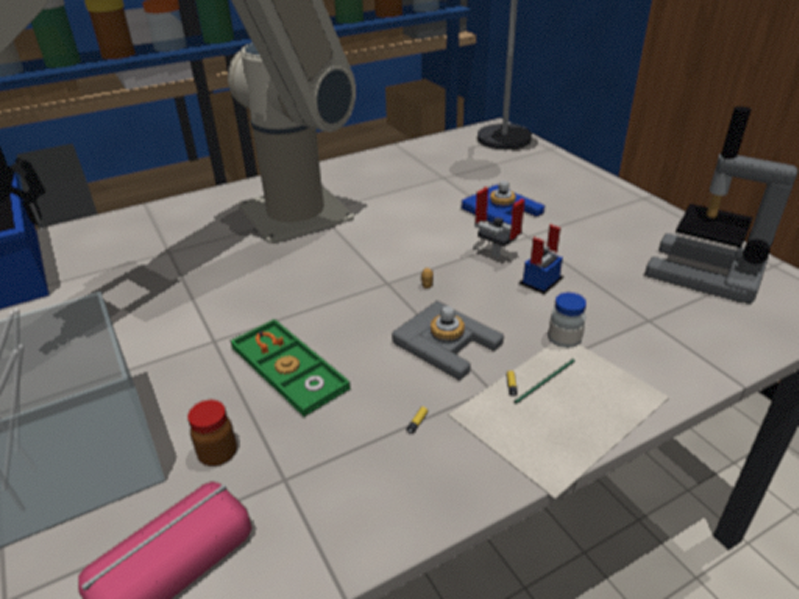

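The top view at 799 px shows two pairs of pliers: one in the blue stand (270,297) with its handles about 60-70 mm apart, and one in the grey stand (277,350) that is clearly larger. The blue stand fits the description. The grey mount is at (390,266), the tray at (506,304) and the ring in the tray's lower pocket at (511,335). The blue mount at (221,421) is a look-alike.

Run:
```python
from h import *
c=cap('top'); k=1.5625
pts={'blueA':(253,293,100),'blueB':(280,290,100),'greyA':(264,330,120),'greyB':(278,369,120),'stub':(390,264,78),'ring':(511,335,8),'trayTL':(475,262,20),'trayTR':(513,252,20),'trayBL':(499,355,20),'trayBR':(538,346,20),'jarblue':(306,222,85),'obj':(362,342,40)}
for n,(u,v,z) in pts.items(): print(n,px2w(c,[(u/k,v/k)],z)[0].round(0))
im=c['color'][:,:,::-1]
a=cv2.resize(im[165:250,145:215],None,fx=6,fy=6,interpolation=2)
b=cv2.resize(im[140:235,215:365],None,fx=5,fy=5,interpolation=2)[:510]
s=cap('scene'); 
d=cv2.resize(s['color'][:,:,::-1][115:190,290:370],None,fx=4.6,fy=6.8,interpolation=2)[:510]
cv2.imwrite('pics/cropA.png',np.hstack([a,d]))
```

```text
blueA [536. 348. 100.]
blueB [541. 288. 100.]
greyA [451. 316. 120.]
greyB [369. 284. 120.]
stub [600.  49.  78.]
ring [ 445. -226.    8.]
trayTL [ 616. -148.   20.]
trayTR [ 639. -238.   20.]
trayBL [ 399. -194.   20.]
trayBR [ 418. -284.   20.]
jarblue [700. 237.  85.]
obj [431. 114.  40.]
```

View pics/cropA.png

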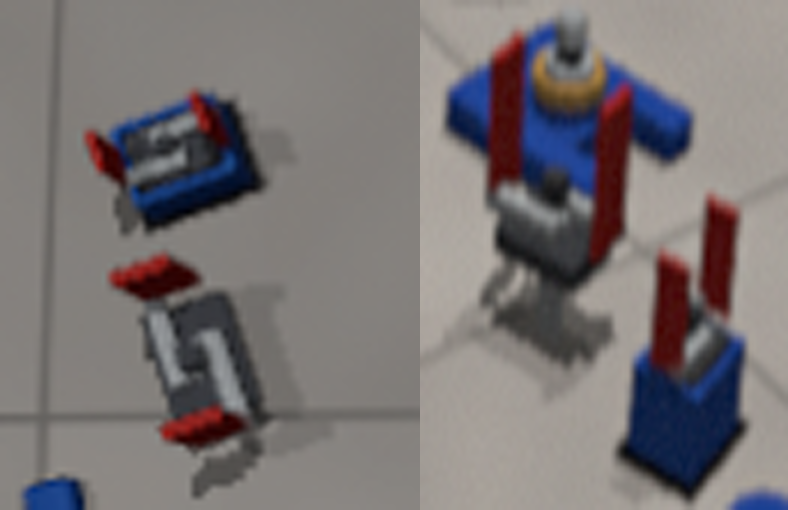

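The crop confirms it: the pliers in the blue stand with the black base are the smaller pair and match the stated size. The larger pair sits in a dark stand.

```bash
cat >> h.py <<'E'
def Rt(yaw): 
    a=np.radians(yaw); c,s=np.cos(a),np.sin(a)
    return np.array([[c,s,0],[s,-c,0],[0,0,-1.]])
def plan(p,yaw):
    s=st(); M=Rm(s['orientation'])
    t=M.T@(np.array(p)-s['tcp_pos'])/250
    rv=R.from_matrix(M.T@Rt(yaw)).as_rotvec()/np.pi
    print('shift',t.round(4),'turn',rv.round(4),'yaw now',np.degrees(np.arctan2(M[1,0],M[0,0])).round(2),'pos',s['tcp_pos'].round(1),'t',s['time_s'],'w',round(s['gripper_width'],1),'F',s['contact_force'].round(1),'tilt',np.degrees(M[:2,2]).round(2))
    return t
E
python3 - <<'E'
from h import *
c=cap('wrist'); print(np.array(c['T_tool_cam']).round(2),np.array(c['mtx']).round(0),c['dist_coeffs'])
plan([520,300,280],17.6)
E
```

```text
[[  -0.     -0.95   -0.33   84.42]
 [   1.     -0.      0.     -0.61]
 [  -0.     -0.33    0.95 -124.57]
 [   0.      0.      0.      1.  ]] [[324.   0. 255.]
 [  0. 324. 189.]
 [  0.   0.   1.]] [-0.0032286  0.         0.         0.         0.       ]
shift [ 2.3956 -2.6634 -0.1183] turn [-0.0002  0.      0.047 ] yaw now 26.06 pos [ 274.5 -561.2  249.9] t 0.25 w 85.4 F [-1.   0.5  0.4] tilt [-0.02  0.04]
```

Emit:
play_rows(series="0.6 -0.452 0.12 0 0 0.047 1;0.6 -0.452 0.12 0 0 0.047 1;0.6 -0.452 0.12 0 0 0.047 1;0.6 -0.452 0.12 0 0 0.047 1;0.6 -0.452 0.12 0 0 0.047 1")

```text
time_s: 0.75
tcp_pos: [360.4, -389.6, 219.3]
orientation: [-0.002, 0.988, 0.155, -0.001]
contact_force: [-0.9, -0.4, 0.0]
gripper_width: 85.4
```

Run:
```python
from h import *
plan([445,-226,190],17.6)
```

```text
shift [ 0.5223 -0.5191  0.1185] turn [-0.0011  0.0002  0.0012] yaw now 17.82 pos [ 360.4 -389.6  219.3] t 0.75 w 85.4 F [-0.9 -0.4  0. ] tilt [-0.1   0.18]
```

Emit:
play_rows(series="0.522 -0.519 0.118 0 0 0 1;0.522 -0.519 0.118 0 0 0 1;0.522 -0.519 0.118 0 0 0 1;0.522 -0.519 0.118 0 0 0 1;0.522 -0.519 0.118 0 0 0 1;0.522 -0.519 0.118 0 0 0 1")

```text
time_s: 1.35
tcp_pos: [445.3, -230.9, 190.9]
orientation: [0.0, 0.988, 0.154, -0.0]
contact_force: [0.7, -0.6, 0.3]
gripper_width: 85.2
```

Run:
```python
from h import *
import pickle
c=cap('wrist'); pickle.dump(c,open('ring.pkl','wb')); save(c,'ring.png',k=1.5)
plan([600,49,200],17.6)
```

```text
shift [ 0.9306 -0.8818 -0.0364] turn [ 0.0002 -0.      0.0001] yaw now 17.62 pos [ 445.  -231.6  191. ] t 1.4 w 85.4 F [ 0.  -1.1 -0.4] tilt [ 0.02 -0.03]
```

View pics/ring.png

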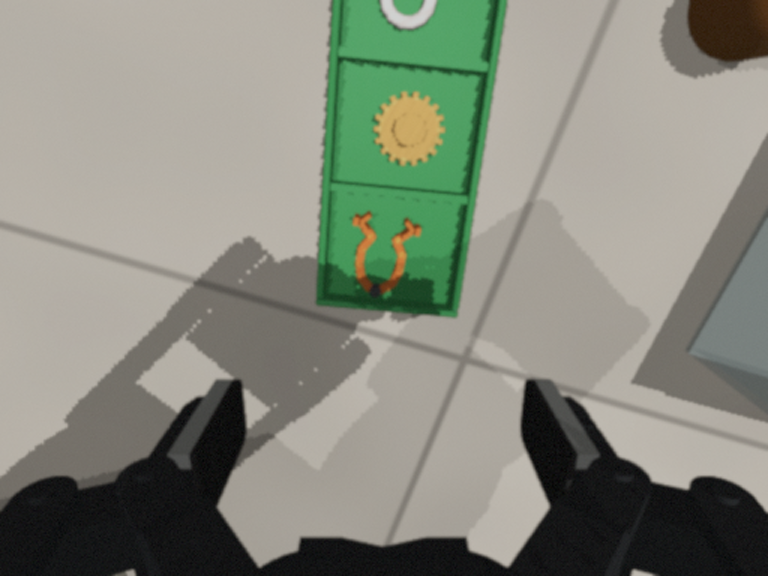

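In the wrist view (1.5x) the ring lies in the last pocket. Its ears are at (363,222) and (412,230) and the knuckle is at (376,290). Next is the mount.

Emit:
play_rows(series="0.931 -0.882 -0.036 0 0 0 1;0.931 -0.882 -0.036 0 0 0 1;0.931 -0.882 -0.036 0 0 0 1;0.931 -0.882 -0.036 0 0 0 1;0.931 -0.882 -0.036 0 0 0 1;0.931 -0.882 -0.036 0 0 0 1;0.931 -0.882 -0.036 0 0 0 1;0.931 -0.882 -0.036 0 0 0 1")

```text
time_s: 2.2
tcp_pos: [601.7, 50.4, 200.1]
orientation: [0.0, 0.988, 0.154, 0.001]
contact_force: [0.1, 0.3, -0.3]
gripper_width: 85.3
```

Run:
```python
from h import *
import pickle
c=cap('wrist'); pickle.dump(c,open('mount.pkl','wb'))
plan([520,310,230],17.6)
```

```text
shift [ 0.0097 -1.0923 -0.1215] turn [0.0001 0.     0.0002] yaw now 17.63 pos [600.4  49.  199.7] t 2.25 w 85.4 F [ 0.1 -0.2  0.5] tilt [ 0.   -0.03]
```

Emit:
play_rows(series="0.06 -1 -0.12 0 0 0 1;0.06 -1 -0.12 0 0 0 1;0.06 -1 -0.12 0 0 0 1;0.06 -1 -0.12 0 0 0 1;0.06 -1 -0.12 0 0 0 1;0.06 -1 -0.12 0 0 0 1;0.06 -1 -0.12 0 0 0 1")

```text
time_s: 2.95
tcp_pos: [538.7, 291.3, 229.9]
orientation: [0.0, 0.988, 0.153, -0.0]
contact_force: [0.4, -1.1, -0.8]
gripper_width: 85.5
```

Run:
```python
from h import *
import pickle
c=cap('wrist'); pickle.dump(c,open('pl.pkl','wb'))
m=pickle.load(open('mount.pkl','rb'))
a=c['color'][:,:,::-1]; b=m['color'][:,:,::-1]
save(c,'pl.png',k=1.5); save(m,'mount.png',k=1.5)
```

```text
(no output)
```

View pics/pl.png

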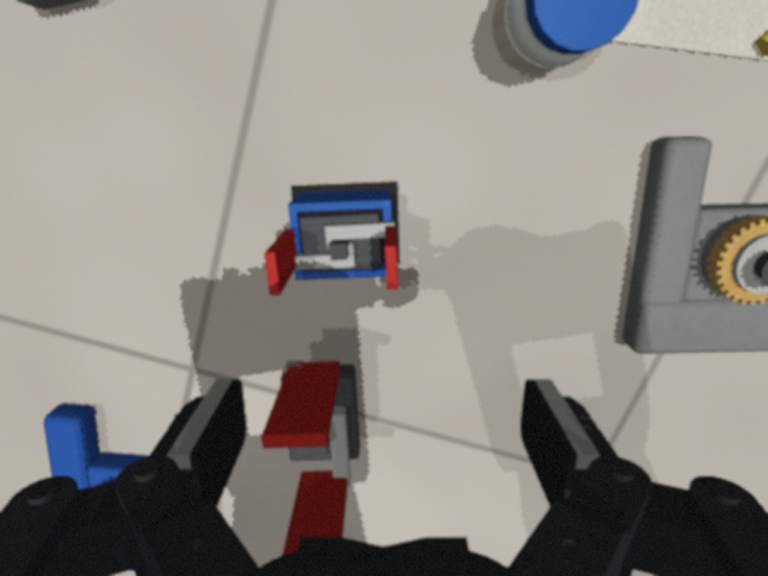

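View pics/mount.png

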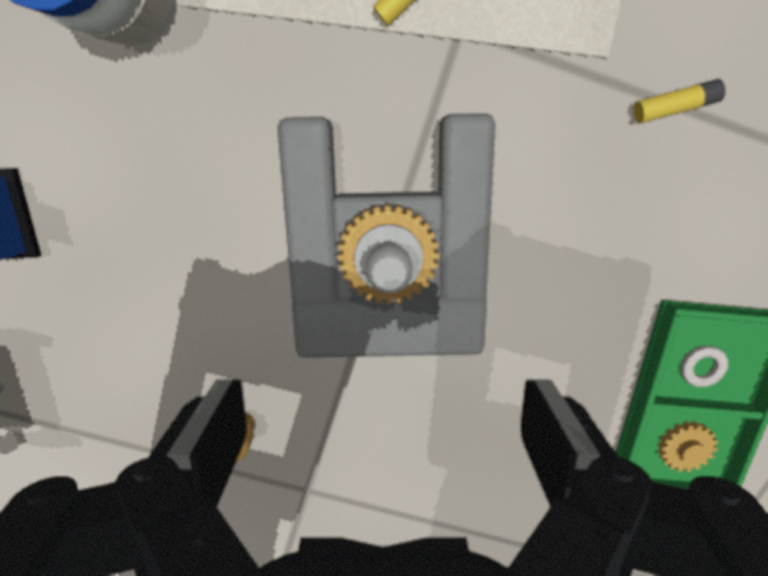

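The pliers view (1.5x) has the red plate tops at about (268-281,290) and (390,287), with the blue stand at about (343,230). In the mount view the gear is centred near (388,255) and the stub top is at (388,270). Next I fit projected models to get precise poses.

```bash
cat > fit.py <<'E'
from h import *
import pickle
from scipy.optimize import minimize
L=lambda f: pickle.load(open(f,'rb'))
K=4
def hull(c,P,m,v=1):
    p=cv2.convexHull(((w2px(c,P)+.5)*K*16-8).astype(np.int32)); cv2.fillConvexPoly(m,p,v,shift=4)
def box(x0,x1,y0,y1,z0,z1): return np.array([[x,y,z] for x in(x0,x1) for y in(y0,y1) for z in(z0,z1)],float)
def cyl(r,z0,z1,r1=None):
    a=np.linspace(0,2*np.pi,60); r1=r1 or r
    return np.r_[np.c_[r*np.cos(a),r*np.sin(a),0*a+z0],np.c_[r1*np.cos(a),r1*np.sin(a),0*a+z1]]
def tf(P,x,y,yaw=0):
    a=np.radians(yaw); Q=P.copy(); Q[:,0]=x+P[:,0]*np.cos(a)-P[:,1]*np.sin(a); Q[:,1]=y+P[:,0]*np.sin(a)+P[:,1]*np.cos(a); return Q
def fit(c,mask,draw,x0,step,roi):
    u0,v0,u1,v1=roi
    M=mask[v0:v1,u0:u1].astype(float)
    def cost(x):
        m=np.zeros((384*K,512*K),np.uint8); draw(c,m,x)
        m=cv2.resize(m[v0*K:v1*K,u0*K:u1*K].astype(np.float32),None,fx=1/K,fy=1/K,interpolation=cv2.INTER_AREA)
        return np.abs(m-M).sum()/M.sum()
    n=len(x0); S=np.vstack([x0]+[np.array(x0)+np.eye(n)[i]*step[i] for i in range(n)])
    o=minimize(cost,x0,method='Nelder-Mead',options=dict(initial_simplex=S,maxiter=250)); return o.x.round(2),round(o.fun,3)
def hsv(c): return cv2.cvtColor(c['color'],cv2.COLOR_RGB2HSV).astype(int)
E
python3 - <<'E'
from fit import *
c=L('pl.pkl'); H=hsv(c); red=((H[...,0]<8)|(H[...,0]>172))&(H[...,1]>140)&(H[...,2]>50)
blue=(H[...,0]>105)&(H[...,0]<125)&(H[...,1]>130)&(H[...,2]>50)
roi=(165,115,280,205)
for t in (4,5,6):
    def d(c,m,x):
        for s in(1,-1): hull(c,tf(box(-12,12,s*(34-t),s*34,58,114),*x),m)
    print('pliers',t,fit(c,red,d,[538,315,17.6],[6,6,4],roi))
def ds(c,m,x):  # blue walls outer hull
    hull(c,tf(box(-30,30,-38,38,12,52),*x),m)
sm=blue.copy(); 
lab=cv2.morphologyEx((blue|red).astype(np.uint8),cv2.MORPH_CLOSE,np.ones((25,25)))
print('stand rough',fit(c,lab,ds,[538,315,17.6],[6,6,4],roi))
c=L('mount.pkl'); H=hsv(c); br=(H[...,0]>10)&(H[...,0]<28)&(H[...,1]>90)
roi=(210,125,305,212)
for r in(29,30,28.5):
    def d(c,m,x):
        hull(c,tf(cyl(r,34,45),*x),m); 
        for q in((20,45,50),(13,62,73),(13,73,78,9)): hull(c,tf(cyl(*q),*x),m,0)
    print('mount',r,fit(c,br,d,[600,49],[5,5],roi))
c=L('ring.pkl'); H=hsv(c); og=(H[...,0]>4)&(H[...,0]<18)&(H[...,1]>150)
og[:,:215]=0; og[:135]=0; og[210:]=0; og[:,300:]=0
np.save('og.npy',og); v,u=np.nonzero(og); P=px2w(c,np.c_[u,v],8)
print(len(u),P.mean(0).round(1),u.min(),u.max(),v.min(),v.max())
print('ears, knuckle', px2w(c,[(363/1.5,222/1.5),(412/1.5,230/1.5)],19).round(1),px2w(c,[(376/1.5,290/1.5)],9).round(1))
cr=c['color'][135:205,220:300,::-1]; cv2.imwrite('pics/rc.png',cv2.resize(cr,None,fx=8,fy=8,interpolation=0))
E
```

```text
pliers 4 (array([536.61, 319.2 ,  18.42]), np.float64(0.198))
pliers 5 (array([537.24, 319.47,  18.4 ]), np.float64(0.193))
pliers 6 (array([538.41, 319.76,  18.3 ]), np.float64(0.249))
stand rough (array([534.27, 321.81,  20.23]), np.float64(1.343))
mount 29 (array([607.62,  49.63]), np.float64(0.157))
mount 30 (array([607.53,  49.61]), np.float64(0.175))
mount 28.5 (array([607.63,  49.65]), np.float64(0.181))
599 [ 445.1 -229.4    8. ] 236 279 142 194
ears, knuckle [[ 462.9 -212.    19. ]
 [ 467.3 -242.5   19. ]] [[ 419.2 -233.9    9. ]]
```

View pics/rc.png

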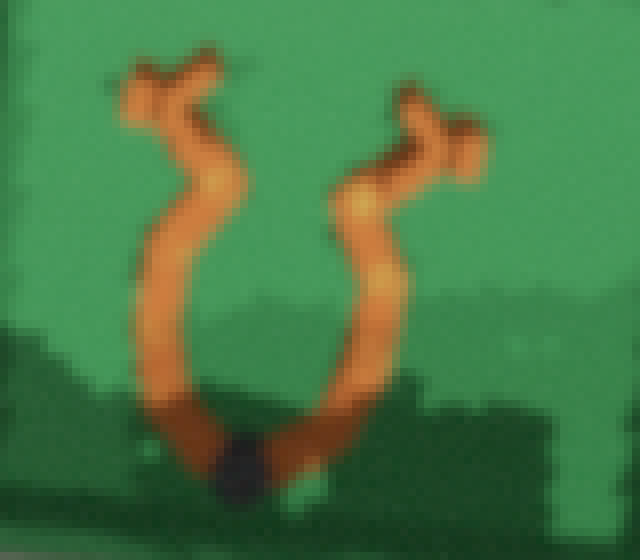

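The ring crop (8x, offset 220,135) shows notch bottoms at about (180,90) and (425,135), the ring mouth between (240,180) and (335,200), and the knuckle at (243,465). I'll compute the ring pose and cross-check the mount and pliers with the other cameras.

Run:
```python
from fit import *
c=L('ring.pkl')
f=lambda u,v:(u/8+220-.5,v/8+135-.5)
A=px2w(c,[f(180,90),f(425,135)],19); k=[px2w(c,[f(243,465)],z)[0] for z in(10,15)]
g=A.mean(0); print('gap',g.round(1),'notch dist',np.linalg.norm(A[0]-A[1]).round(1),'yawN',np.degrees(np.arctan2(*( (A[0]-A[1])[[1,0]])))-90)
for q in k:
    d=g-q; print('kn',q.round(1),'dist',np.hypot(d[0],d[1]).round(1),'yaw',np.degrees(np.arctan2(d[1],d[0])).round(1))
H=hsv(c); gr=(H[...,0]>55)&(H[...,0]<85)&(H[...,1]>90)
for n,x0 in(('top',0),('scene',0)):
    c=cap(n); H=hsv(c); br=(H[...,0]>10)&(H[...,0]<28)&(H[...,1]>90)
    ctr=w2px(c,[[607,49,50]])[0].astype(int); roi=(ctr[0]-17,ctr[1]-17,ctr[0]+17,ctr[1]+17)
    def d(c,m,x):
        hull(c,tf(cyl(29.5,34,45),*x),m)
        for q in((20,45,50),(9.5,50,62),(13,62,73),(13,73,78,9)): hull(c,tf(cyl(*q),*x),m,0)
    print(n,'mount',fit(c,br,d,[605,49],[5,5],roi))
    red=((H[...,0]<8)|(H[...,0]>172))&(H[...,1]>140)&(H[...,2]>50)
    p=w2px(c,tf(box(-12,12,-34,34,58,114),537,319.4,18.4)); lo=p.min(0).astype(int)-4; hi=p.max(0).astype(int)+5
    def d(c,m,x):
        for s in(1,-1): hull(c,tf(box(-12,12,s*29.5,s*34,58,114),*x),m)
    if n=='scene': print(n,'pliers',fit(c,red,d,[537,319,18.4],[4,4,4],(*lo,*hi)))
plan([537.2,319.4,145],18.4)
```

```text
gap [ 466.7 -225.7   19. ] notch dist 28.9 yawN 7.065564469276012
kn [ 420.  -232.9   10. ] dist 47.2 yaw 8.7
kn [ 421.8 -232.4   15. ] dist 45.4 yaw 8.5
top mount (array([605.48,  50.27]), np.float64(0.257))
scene mount (array([607.06,  49.21]), np.float64(0.169))
scene pliers (array([540.32, 318.28,  17.92]), np.float64(0.521))
shift [ 0.0284 -0.1149  0.3378] turn [ 0.0002  0.0003 -0.0053] yaw now 17.45 pos [539.1 289.9 229.5] t 3.1 w 85.3 F [-0.3  0.5 -0.6] tilt [-0.05 -0.05]
```

Emit:
play_rows(series="0.028 -0.115 0.2 0 0 -0.005 1;0.028 -0.115 0.2 0 0 -0.005 1;0.028 -0.115 0.34 0 0 -0.005 1;0.028 -0.115 0.34 0 0 -0.005 1;0.028 -0.115 0.34 0 0 -0.005 1")

```text
time_s: 3.6
tcp_pos: [536.8, 320.6, 144.9]
orientation: [0.0, 0.987, 0.16, -0.001]
contact_force: [0.1, 0.7, 0.5]
gripper_width: 85.7
```

Run:
```python
from fit import *
plan([537.5,319.3,91],18.2)
c=cap('wrist'); H=hsv(c); red=((H[...,0]<8)|(H[...,0]>172))&(H[...,1]>140)&(H[...,2]>50)
p=w2px(c,tf(box(-12,12,-34,34,58,114),537,319.4,18.4)); lo=p.min(0).astype(int)-8; hi=p.max(0).astype(int)+9
def d(c,m,x):
    for s in(1,-1): hull(c,tf(box(-12,12,s*29.2,s*34,58,114),*x),m)
print('pliers',lo,hi,fit(c,red,d,[537,319,18.4],[4,4,4],(*np.maximum(lo,0),*np.minimum(hi,(512,384)))))
```

```text
shift [0.0014 0.0057 0.2155] turn [0.0002 0.0006 0.0012] yaw now 18.42 pos [536.8 320.6 144.9] t 3.6 w 85.7 F [0.1 0.7 0.5] tilt [-0.1  -0.07]
pliers [186 180] [332 271] (array([537.38, 319.24,  20.14]), np.float64(0.156))
```

Emit:
play_rows(series="0.002 0.005 0.08 0 0 -0.004 1;0.002 0.005 0.15 0 0 -0.004 1;0.002 0.005 0.216 0 0 -0.004 1;0.002 0.005 0.216 0 0 -0.004 1;0.002 0.005 0.216 0 0 -0.004 0.76;0.002 0.005 0.216 0 0 -0.004 0.76;0.002 0.005 0.216 0 0 -0.004 0.76;0.002 0.005 0.216 0 0 -0.004 0.76;0.002 0.005 0.216 0 0 -0.004 0.76;0.002 0.005 0.216 0 0 -0.004 0.76")

```text
time_s: 4.65
tcp_pos: [538.3, 321.1, 92.2]
orientation: [-0.0, 0.986, 0.167, 0.001]
contact_force: [-0.2, -2.4, 6.2]
gripper_width: 64.8
```

Emit:
play_rows(series="0 0 -0.04 0 0 0 0.76;0 0 -0.12 0 0 0 0.76;0 0 -0.24 0 0 0 0.76;0 0 -0.4 0 0 0 0.76;0 0 -0.4 0 0 0 0.76;0 0 -0.4 0 0 0 0.76")

```text
time_s: 5.25
tcp_pos: [538.0, 321.4, 192.4]
orientation: [-0.001, 0.986, 0.167, 0.001]
contact_force: [-0.7, -0.5, -1.5]
gripper_width: 65.1
```

Run:
```python
from fit import *
import pickle
c=cap('wrist'); pickle.dump(c,open('held.pkl','wb')); plan([466.7,-225.7,200],8)
cv2.imwrite('pics/held.png',c['color'][:,:,::-1])
```

```text
shift [-0.9861  1.9717 -0.0366] turn [-0.0001  0.      0.0623] yaw now 19.22 pos [537.2 320.9 190.9] t 5.3 w 65.1 F [-0.6  0.3 -2.3] tilt [-0.    0.01]
```

View pics/held.png

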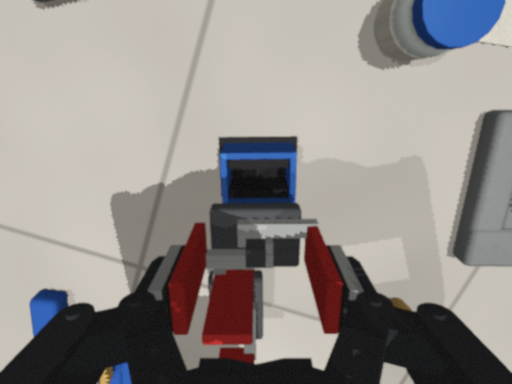

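```bash
cat >> fit.py <<'E'
def heldfit(c,half,x0=(0,0,80,0)):
    H=hsv(c); red=((H[...,0]<8)|(H[...,0]>172))&(H[...,1]>140)&(H[...,2]>50)
    red[:,:160]=0; red[:,350:]=0; red[:200]=0; red[345:]=0
    T=np.linalg.inv(np.array(c['T_tool_cam'])); c=dict(c,camera_from_world=T)
    def mk(P,x):  # pliers frame -> tool frame (z down), x=[dx,dy,tip depth,yaw]
        Q=tf(P,x[0],x[1],x[3]); Q[:,2]=x[2]-P[:,2]; return Q
    red[225:345,203:262]&= False
    def d(c,m,x):
        for s in(1,-1): hull(c,mk(box(-12,12,s*(half-4.8),s*half,46,102),x),m)
        m[225*K:345*K,203*K:262*K]=0
        for s in(1,-1): pass
    return fit(c,red,d,list(x0),[3,3,4,3],(160,200,350,345)),red
E
python3 - <<'E'
from fit import *
c=L('held.pkl'); (o,red)=heldfit(c,32.5); print(o)
o2,_=heldfit(c,32.5,(2,1,75,1)); print(o2)
T=np.linalg.inv(np.array(c['T_tool_cam'])); q=dict(c,camera_from_world=T)
for dep in (75,80,85):
  P=np.array([[x,y,dep-44] for x in(18,-18) for y in(25,-25)],float); print(dep,w2px(q,P).round(0).tolist(), w2px(q,[[18,25,dep-32],[18,-25,dep-32]]).round(0).tolist())
g=cv2.cvtColor(c['color'],cv2.COLOR_RGB2GRAY); print(g[195:275:2,230].tolist()); print(g[218,200:310:2].tolist())
E
```

```text
(array([-3.000e-02, -6.400e-01,  7.984e+01, -4.400e-01]), np.float64(0.074))
(array([-0.1 , -0.66, 79.82, -0.28]), np.float64(0.075))
75 [[304.0, 212.0], [208.0, 212.0], [301.0, 272.0], [212.0, 272.0]] [[301.0, 204.0], [211.0, 204.0]]
80 [[303.0, 208.0], [210.0, 209.0], [300.0, 267.0], [213.0, 267.0]] [[300.0, 200.0], [212.0, 201.0]]
85 [[302.0, 205.0], [211.0, 205.0], [299.0, 262.0], [214.0, 262.0]] [[299.0, 197.0], [213.0, 198.0]]
[21, 24, 35, 36, 38, 41, 48, 66, 85, 87, 59, 56, 56, 55, 55, 52, 44, 41, 43, 42, 44, 43, 39, 39, 42, 42, 44, 73, 85, 85, 90, 98, 100, 100, 100, 99, 101, 80, 39, 40]
[128, 129, 128, 129, 126, 69, 54, 54, 55, 55, 56, 53, 54, 54, 53, 53, 55, 56, 56, 62, 64, 68, 71, 78, 89, 93, 84, 69, 73, 82, 90, 92, 82, 69, 75, 84, 94, 88, 71, 70, 77, 81, 86, 83, 69, 69, 76, 80, 85, 79, 84, 145, 153, 151, 152]
```

The model fit of the held pliers puts the pin tips 80 mm below the TCP, centred. Now I move back over the tray for a closer look at the ring.

Emit:
play_rows(series="-0.59 0.966 0 0 0 0.062 0.76;-0.59 0.966 0 0 0 0.062 0.76;-0.59 0.966 0 0 0 0.062 0.76;-0.59 0.966 0 0 0 0.062 0.76;-0.59 0.966 0 0 0 0.062 0.76;-0.59 0.966 0 0 0 0.062 0.76;-0.59 0.966 0 0 0 0.062 0.76")

```text
time_s: 6.0
tcp_pos: [475.3, 41.2, 189.4]
orientation: [0.0, 0.998, 0.068, -0.002]
contact_force: [-0.5, 0.9, -1.7]
gripper_width: 64.5
```

Run:
```python
from fit import *
plan([417,-233,125],8)
```

```text
shift [-0.3793  1.0547  0.2595] turn [ 0.0001  0.0014 -0.0009] yaw now 7.84 pos [475.3  41.2 189.4] t 6.0 w 64.5 F [-0.5  0.9 -1.7] tilt [-0.25 -0.05]
```

Emit:
play_rows(series="-0.38 1 0 0 0.001 0 0.76;-0.38 1 0 0 0.001 0 0.76;-0.38 1 0 0 0.001 0 0.76;-0.38 1 0 0 0.001 0 0.76;-0.38 1 0 0 0.001 0 0.76;-0.38 1 0.26 0 0.001 0 0.76;-0.38 1 0.26 0 0.001 0 0.76;-0.38 1 0.26 0 0.001 0 0.76;-0.38 1 0.26 0 0.001 0 0.76")

```text
time_s: 6.9
tcp_pos: [418.7, -215.8, 125.3]
orientation: [-0.001, 0.998, 0.07, 0.001]
contact_force: [-0.2, -0.4, -1.6]
gripper_width: 64.9
```

Run:
```python
from fit import *
plan([417,-233,125],8)
c=cap('wrist'); pickle.dump(c,open('ring2.pkl','wb'))
p=w2px(c,[[466.7,-225.7,19],[421,-232.5,10]]); print(p.round(0)); print(heldfit(c,32.5)[0])
u,v=p.mean(0).astype(int); x0,y0=u-55,max(v-40,0); print(x0,y0)
cv2.imwrite('pics/rc2.png',cv2.resize(c['color'][y0:y0+90,x0:x0+110,::-1],None,fx=6,fy=6,interpolation=0))
```

```text
shift [-0.0162  0.0671  0.0011] turn [-0.0004 -0.0005  0.0004] yaw now 8.07 pos [ 418.7 -215.8  125.3] t 6.9 w 64.9 F [-0.2 -0.4 -1.6] tilt [0.08 0.09]
[[279. 134.]
 [278. 191.]]
(array([-0.3 , -0.72, 81.65,  0.23]), np.float64(0.101))
223 122
```

View pics/rc2.png

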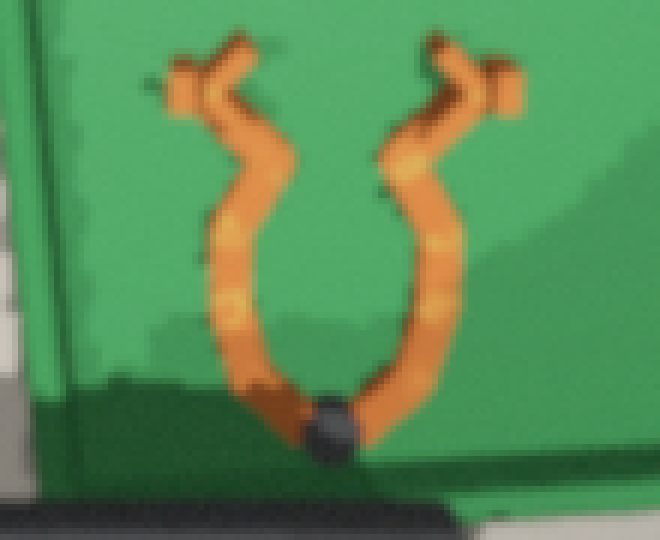

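The closer crop (6x, offset 223,122) shows notch bottoms at about (228,90) and (463,90), the mouth at (293,165) and (380,160), and the knuckle at (330,430).

Run:
```python
from fit import *
c=L('ring2.pkl'); f=lambda u,v:(u/6+223-.5,v/6+122-.5)
A=px2w(c,[f(228,90),f(463,90)],19); g=A.mean(0); print('gap',g.round(1),np.linalg.norm(A[0]-A[1]).round(1),'yawN',np.degrees(np.arctan2(*((A[0]-A[1])[[1,0]])))-90)
lips=px2w(c,[f(257,45),f(428,45)],19); print('lips',np.linalg.norm(lips[0]-lips[1]).round(1),lips.mean(0).round(1))
for z in(10,14):
    q=px2w(c,[f(330,425)],z)[0]; d=g-q; print(q.round(1),np.hypot(*d[:2]).round(1),np.degrees(np.arctan2(d[1],d[0])).round(1))
m=px2w(c,[f(293,163),f(380,160)],10); print('mouth',m.mean(0).round(1),np.linalg.norm(m[0]-m[1]).round(1))
# orange principal symmetric: pca
plan([g[0],g[1],120],8)
```

```text
gap [ 465.2 -226.5   19. ] 28.0 yawN 7.994468067517644
lips 20.2 [ 470.4 -225.3   19. ]
[ 420.1 -232.6   10. ] 45.5 7.7
[ 421.5 -232.1   14. ] 44.1 7.3
mouth [ 454.8 -227.7   10. ] 10.9
shift [0.1757 0.0675 0.0249] turn [-0.     -0.001   0.0006] yaw now 8.1 pos [ 419.3 -216.   126.1] t 6.95 w 64.9 F [-0.2  0.4 -1.1] tilt [0.18 0.03]
```

Emit:
play_rows(series="0.178 0.069 0.02 0 -0.001 0.001 0.76;0.178 0.069 0.06 0 -0.001 0.001 0.76;0.178 0.069 0.06 0 -0.001 0.001 0.76;0.178 0.069 0.06 0 -0.001 0.001 0.76")

```text
time_s: 7.35
tcp_pos: [465.2, -226.5, 111.5]
orientation: [-0.0, 0.998, 0.069, -0.0]
contact_force: [-0.2, 1.1, -1.3]
gripper_width: 65.0
```

Run:
```python
from fit import *
plan([465.9,-226.9,93],7.8)
c=cap('wrist'); plan([465.9,-226.9,93],7.8)
s=cap('scene'); p=w2px(s,[[466,-226,20]])[0].astype(int)
b=s['color'][p[1]-45:p[1]+20,p[0]-35:p[0]+35,::-1]; b=cv2.resize(b,None,fx=6,fy=6,interpolation=2)
a=c['color'][100:300,170:350,::-1]; a=cv2.resize(a,(351,390))
print(b.shape); cv2.imwrite('pics/pre.png',np.hstack([a,b]))
```

```text
shift [0.0026 0.0019 0.0741] turn [-0.0001  0.0001  0.0008] yaw now 7.94 pos [ 465.2 -226.5  111.5] t 7.35 w 65.0 F [-0.2  1.1 -1.3] tilt [-0.01  0.01]
shift [0.0034 0.0015 0.0744] turn [-0.      0.      0.0007] yaw now 7.92 pos [ 465.  -226.7  111.6] t 7.4 w 64.7 F [-0.8  0.2 -1.7] tilt [-0.  0.]
(390, 420, 3)
```

View pics/pre.png

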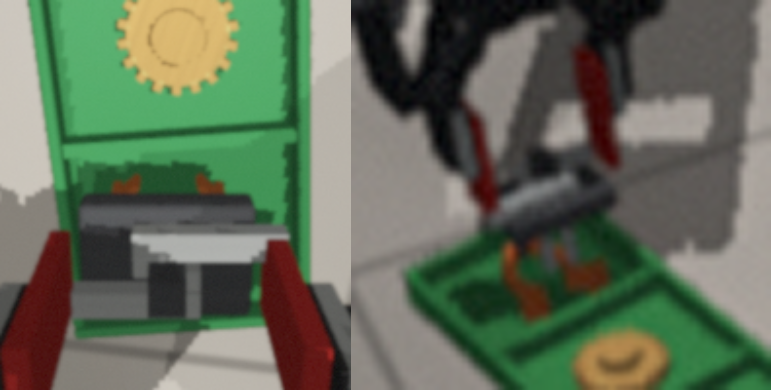

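The wrist view shows the ear tips at (127,185) and (210,185), centred on the guide block. The scene view shows the pins above the gap. Descending.

Emit:
play_rows(series="0.003 0.001 0.02 0 0 0 0.76;0.003 0.001 0.04 0 0 0 0.76;0.003 0.001 0.056 0 0 0 0.76;0.003 0.001 0.068 0 0 0 0.76;0.003 0.001 0.076 0 0 0 0.76;0.003 0.001 0.076 0 0 0 0.76")

```text
time_s: 8.05
tcp_pos: [465.9, -227.4, 91.6]
orientation: [-0.0, 0.998, 0.069, -0.0]
contact_force: [0.0, 0.2, -1.0]
gripper_width: 64.9
```

Emit:
play_rows(series="0 0 0 0 0 0 0.72;0 0 0 0 0 0 0.68;0 0 0 0 0 0 0.65;0 0 0 0 0 0 0.62;0 0 0 0 0 0 0.59;0 0 0 0 0 0 0.56;0 0 0 0 0 0 0.56;0 0 0 0 0 0 0.56")

```text
time_s: 8.85
tcp_pos: [466.4, -227.6, 92.3]
orientation: [0.0, 0.998, 0.069, 0.0]
contact_force: [-0.6, -0.6, 4.3]
gripper_width: 48.0
```

Run:
```python
from fit import *
plan([465.9,-226.9,93],7.8)
c=cap('wrist'); print(heldfit(c,st()['gripper_width']/2)[0])
s=cap('scene'); p=w2px(s,[[466,-226,20]])[0].astype(int)
b=s['color'][p[1]-45:p[1]+20,p[0]-35:p[0]+35,::-1]; b=cv2.resize(b,None,fx=6,fy=6,interpolation=2)
a=c['color'][100:300,170:350,::-1]; a=cv2.resize(a,(351,390))
cv2.imwrite('pics/sq.png',np.hstack([a,b]))
```

```text
shift [-0.0016 -0.0032 -0.003 ] turn [ 0.0001 -0.0002  0.0004] yaw now 7.88 pos [ 466.4 -227.6   92.3] t 8.85 w 48.0 F [-0.6 -0.6  4.3] tilt [ 0.04 -0.02]
(array([ 7.400e-01, -8.000e-01,  8.581e+01,  5.000e-02]), np.float64(0.085))
```

Emit:
play_rows(series="0 0 0 0 0 0 0.62;0 0 0 0 0 0 0.67;0 0 -0.008 0 0 0 0.67;0 0 -0.016 0 0 0 0.67;0 0 -0.016 0 0 0 0.64;0 0 -0.016 0 0 0 0.61;0 0 -0.016 0 0 0 0.58;0 0 -0.016 0 0 0 0.55;0 0 -0.016 0 0 0 0.52;0 0 -0.016 0 0 0 0.52")

```text
time_s: 9.95
tcp_pos: [466.3, -227.5, 96.0]
orientation: [0.0, 0.998, 0.069, 0.0]
contact_force: [-0.3, -0.1, 1.1]
gripper_width: 44.8
```

Run:
```python
from fit import *
plan([465.9,-226.9,93],7.8)
c=cap('wrist'); print(heldfit(c,st()['gripper_width']/2,(0.5,-.8,84,0))[0])
s=cap('scene'); p=w2px(s,[[466,-226,20]])[0].astype(int)
b=s['color'][p[1]-45:p[1]+20,p[0]-35:p[0]+35,::-1]; b=cv2.resize(b,None,fx=6,fy=6,interpolation=2)
a=c['color'][100:300,170:350,::-1]; a=cv2.resize(a,(351,390))
cv2.imwrite('pics/sq.png',np.hstack([a,b]))
```

```text
shift [-0.0012 -0.0027  0.0122] turn [ 0.0001 -0.0001  0.0004] yaw now 7.88 pos [ 466.3 -227.5   96. ] t 9.95 w 44.8 F [-0.3 -0.1  1.1] tilt [ 0.02 -0.01]
(array([ 0.31, -0.78, 86.49,  0.14]), np.float64(0.103))
```

View pics/sq.png

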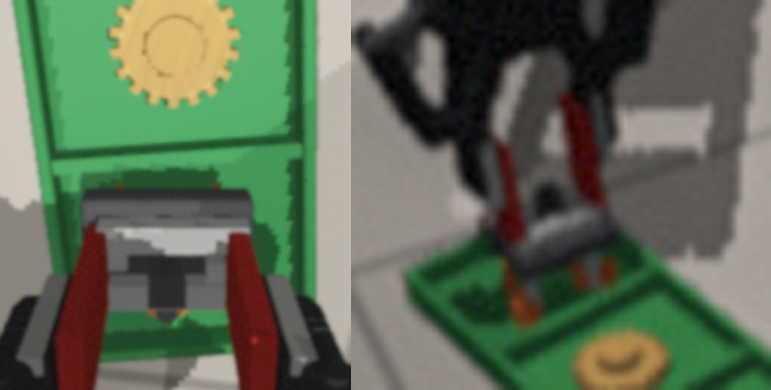

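Emit:
play_rows(series="0 0 0 0 0 0 0.49;0 0 0 0 0 0 0.46;0 0 0 0 0 0 0.43;0 0 0 0 0 0 0.4;0 0 0 0 0 0 0.38;0 0 0 0 0 0 0.375;0 0 0 0 0 0 0.375;0 0 0 0 0 0 0.375")

```text
time_s: 10.85
tcp_pos: [466.1, -227.5, 96.0]
orientation: [0.0, 0.998, 0.069, -0.0]
contact_force: [-0.2, 0.8, 2.7]
gripper_width: 32.1
```

Run:
```python
from fit import *
plan([465.9,-226.9,93],7.8)
c=cap('wrist'); print(heldfit(c,st()['gripper_width']/2,(0.5,-.8,87,0))[0])
```

```text
shift [-0.0004 -0.0024  0.012 ] turn [0.     0.     0.0004] yaw now 7.88 pos [ 466.1 -227.5   96. ] t 10.85 w 32.1 F [-0.2  0.8  2.7] tilt [-0. -0.]
(array([-1.92, -0.51, 91.07,  0.41]), np.float64(0.111))
```

Emit:
play_rows(series="0 0 -0.008 0 0 0 0.375;0 0 -0.02 0 0 0 0.375;0 0 -0.04 0 0 0 0.375;0 0 -0.08 0 0 0 0.375;0 0 -0.14 0 0 0 0.375;0 0 -0.22 0 0 0 0.375;0 0 -0.32 0 0 0 0.375;0 0 -0.4 0 0 0 0.375;0 0 -0.4 0 0 0 0.375;0 0 -0.4 0 0 0 0.375")

```text
time_s: 11.9
tcp_pos: [466.1, -227.4, 196.3]
orientation: [0.0, 0.998, 0.069, 0.0]
contact_force: [0.2, 0.3, -2.6]
gripper_width: 31.9
```

Run:
```python
from fit import *
plan([465.9,-226.9,193],7.8)
c=cap('wrist'); s=cap('scene'); t=cap('top'); pickle.dump((c,s,t),open('lift.pkl','wb'))
for k,(n,q) in enumerate((('w',c),('s',s),('t',t))):
    H=hsv(q); og=(H[...,0]>4)&(H[...,0]<18)&(H[...,1]>150)
    P=w2px(q,[[466,-227,102],[466,-227,20]]).round(0); u,v=P[0].astype(int)
    w=og[max(v-45,0):v+45,u-45:u+45]; a,b=np.nonzero(w); print(n,P.tolist(),len(a), (b.min()+u-45,b.max()+u-45,a.min()+max(v-45,0),a.max()+max(v-45,0)) if len(a) else '')
b=s['color']; p=w2px(s,[[466,-227,110]])[0].astype(int); b=b[p[1]-35:p[1]+30,p[0]-35:p[0]+35,::-1]
a=c['color'][120:320,170:350,::-1]
cv2.imwrite('pics/lift.png',np.hstack([cv2.resize(a,(351,390)),cv2.resize(b,(420,390),interpolation=2)]))
print(heldfit(c,16,(-1,-.8,90,0))[0])
```

```text
shift [-0.0005 -0.0023  0.0131] turn [ 0.0002 -0.0003  0.0004] yaw now 7.88 pos [ 466.1 -227.4  196.3] t 11.9 w 31.9 F [ 0.2  0.3 -2.6] tilt [ 0.06 -0.03]
w [[255.0, 201.0], [255.0, 170.0]] 8 (np.int64(210), np.int64(299), np.int64(206), np.int64(214))
s [[170.0, 195.0], [174.0, 219.0]] 19 (np.int64(159), np.int64(186), np.int64(187), np.int64(233))
t [[332.0, 205.0], [328.0, 208.0]] 19 (np.int64(324), np.int64(375), np.int64(160), np.int64(207))
(array([-2.190e+00,  1.000e-02,  9.176e+01,  6.800e-01]), np.float64(0.12))
```

```bash
cat > asc.py <<'E'
from fit import *
def asc(q,u0,u1,v0,v1):
    H=hsv(q)
    for v in range(v0,v1):
        l=''
        for u in range(u0,u1):
            h,s,x=H[v,u]; rd=h<=3 or h>172
            l+= 'R' if rd and s>140 else 'o' if h<19 and s>110 else 'g' if 45<h<90 and s>90 else 'y' if h<30 and s>90 else '#' if x<50 else '+' if x<105 else '.'
        print(v,l)
E
python3 - <<'E'
from asc import *
c,s,t=L('lift.pkl'); asc(s,140,205,165,250); print(); asc(c,195,310,195,300)
E
```

```text
165 ............+####+++R......+RRRR#++##++++++++++++++++++++++++++++
166 ............+####+++Ry.....+RRRRy++##++++++++++++++++++++++++++++
167 ............+####+++Ro.....+RRRRR++++++++++++++++++++++++++++++++
168 ............+####+++RR.....+RRRRR++++++++++++++++++++++++++++++++
169 ............+####+++oR......oRRRR++++++++++++++++++++++++++++++++
170 .............+###+++oR+.....+RRRR+.++++++++++++++++++++++++++++++
171 .............+####+++Ry.....+RRRR+.++++++++++++++++++++++++++++++
172 ..............+###+++Ro.....+RRRR++++++++++++++++++++++++++++++++
173 ...............+##+++RR+++++oRRRRy+++++++++++++++++++++++++++++++
174 ................+++++RRo#####RRRRR+++++++++++++++++++++++++++++++
175 ..................+++RRRo####oRRRR+++++++++++++++++++++++++++++++
176 ...................+RRRR#####+RRRR+++++++++++++++++++++++++++++++
177 ...................yRRRRR###++++yo+++++++++++++++++++++++++++++++
178 ..................++RRRRR#++....+++++++++++++++++++++++++++++++++
179 ................++++oRRRy+......+++++++++++++++++++++++++++++++++
180 ................+++++RRR+....+++++++++++++++++
[... 16750 characters left out ...]
#####RRRRRRRRRRRRRRRRy...............................................+RRRRRRRRRRRRRRRRR#############
295 ####################RRRRRRRRRRRRRRRR+...............................................+RRRRRRRRRRRRRRRRR#############
296 ####################RRRRRRRRRRRRRRRR+................................................RRRRRRRRRRRRRRRRo#############
297 ####################oRRRRRRRRRRRRRRR.................................................RRRRRRRRRRRRRRRRy#############
298 ####################oRRRRRRRRRRRRRRR.................................................RRRRRRRRRRRRRRRR##############
299 #####################RRRRRRRRRRRRRRR.................................................oRRRRRRRRRRRRRRR##############
```

The pocket is empty and orange ears show at both sides of the guide block, at wrist pixels (209,207) and (300,209). The rear edge of the dark knuckle shows at (256,261). From that I compute the bore centre in the tool frame.

Run:
```python
from fit import *
r2=L('ring2.pkl'); c,s,t=L('lift.pkl'); T=np.array(c['T_tool_cam'])
q=dict(c,camera_from_world=np.linalg.inv(T))
for h in(5,8,11):
    re=px2w(r2,[(330/6+222.5,465/6+121.5)],5+h)[0]; d=np.hypot(*(np.array([465.7,-226.3])-re[:2])); 
    k=px2w(q,[(255.7,261.6)],91-h)[0]; print(h,'rear to gap',d.round(1),'rear tool',k.round(1),'bore tool x',(k[0]+d-24).round(1))
# ears in wrist: outer ends at tops depth 77
for dep in (91-14,91): print(dep,px2w(q,[(208,207),(301,207),(209,211.5),(301,216)],dep).round(1).tolist())
# scene: -y ear column u=158.5..161.5, v 188.5..198.5
sp=s['s']; M=Rm(sp['orientation'])
for x in (-2,0):
  for y in(-27,27):
    P=[M@np.array([x,-0.4-y,dd])+sp['tcp_pos'] for dd in(77,91)]; print(x,y,w2px(s,P).round(1).tolist())
```

```text
5 rear to gap 51.6 rear tool [-45.5  -0.3  86. ] bore tool x -17.8
8 rear to gap 50.5 rear tool [-43.6  -0.4  83. ] bore tool x -17.1
11 rear to gap 49.4 rear tool [-41.8  -0.4  80. ] bore tool x -16.4
77 [[2.1, -32.4, 77.0], [2.0, 30.1, 77.0], [-1.1, -31.8, 77.0], [-4.6, 30.4, 77.0]]
91 [[-3.6, -34.5, 91.0], [-3.7, 32.2, 91.0], [-7.1, -34.0, 91.0], [-10.7, 32.5, 91.0]]
-2 -27 [[158.9, 193.2], [159.8, 197.5]]
-2 27 [[177.5, 185.7], [178.2, 189.9]]
0 -27 [[159.3, 193.6], [160.1, 197.9]]
0 27 [[177.8, 186.0], [178.6, 190.3]]
```

Emit:
play_rows(series="0.03 -0.04 -0.02 0 0 0 0.375;0.1 -0.13 -0.02 0 0 0 0.375;0.18 -0.23 -0.02 0 0 0 0.375;0.26 -0.33 -0.02 0 0 0 0.375;0.34 -0.43 -0.02 0 0 0 0.375;0.42 -0.54 -0.02 0 0 0 0.375;0.5 -0.64 -0.02 0 0 0 0.375;0.58 -0.74 -0.02 0 0 0 0.375;0.66 -0.84 -0.02 0 0 0 0.375;0.73 -0.93 -0.02 0 0 0 0.375;0.77 -0.98 -0.02 0 0 0 0.375;0.787 -1 -0.02 0 0 0 0.375;0.787 -1 -0.02 0 0 0 0.375;0.787 -1 -0.02 0 0 0 0.375")

```text
time_s: 13.45
tcp_pos: [626.1, 46.4, 200.7]
orientation: [0.0, 0.998, 0.068, -0.001]
contact_force: [1.2, -0.2, -2.1]
gripper_width: 32.3
```

Run:
```python
from asc import *
plan([625.6,51.7,190],7.9)
c=cap('wrist'); s=cap('scene'); pickle.dump((c,s),open('hov.pkl','wb'))
asc(c,240,275,254,265); print(); asc(c,200,215,200,214); print(); asc(c,292,308,200,218)
p=w2px(s,[[607,50,78],[607,50,106],[586,50,106]]); print(p.round(0).tolist()); u,v=p[1].astype(int); print(u-30,v-16); asc(s,u-30,u+30,v-16,v+34)
```

```text
shift [ 0.001  -0.0212  0.0428] turn [ 0.0001  0.0003 -0.0003] yaw now 7.85 pos [626.1  46.4 200.7] t 13.45 w 32.3 F [ 1.2 -0.2 -2.1] tilt [-0.06 -0.02]
254 +++++++#################+++++++++++
255 +++++++#################+++++++++++
256 +++++++++++++++++++++++++++++++++++
257 +++++++.++++++++++++++.............
258 +++++....y.++++++++++..............
259 ++++.......+++++++++...............
260 +++.........+++++++................
261 +++...........++++.................
262 +++................................
263 ++.................................
264 ++.................................

200 ++++++++++++++#
201 +++++++++++y+++
202 ++++++++++yo+++
203 ++++++++++oo+++
204 ++++++++++oy+++
205 +++++++++yoy+++
206 +++++++++ooo+++
207 ++++++++yooo+++
208 ++++++++oooo+++
209 ++++++++oooo+++
210 ++++++++yooy+++
211 ++++++++.oy.+++
212 +++++++++.+++++
213 +++++++++++++++

200 +++##++.........
201 ++++++++........
202 +++++++yy.......
203 +++++++yo.......
204 ++++++++oy......
205 ++++++++oo......
206 ++++++++oo......
207 +++++++oooy.....
208 +++++++oooo.....
209 +++++++oooo.....
210 +++++++oooo
[... 2759 characters left out ...]
....++++++oooooo+++++++++ooooooy+++++.............
212 ++++++.......+++#+##yyooooooyyy+yooooyyoo++++++++...........
213 ++++++++.....+++#+##+ooooyooooooyooooyyoo+...++++++.........
214 ++++++++++..+++++++##+ooooooooooooooyyoo++...++++++++.......
215 +++++++++++++++++++++++ooyooooooooooyoo+++.++++++++++++.....
216 ++++++++++++..++++++++++yooooooooyooy++++.+++++#+++++++++...
217 +++++++++++++++++++++++++++++++yyy+++++++++++#++#++++++++++.
218 +++++++++++++++++++++++++++++++++++++++++++##+++++##++++++++
219 +++++++++++++++++++++++++++++++++++++++++++#++...+++##++++++
220 ++++++++++++++++++++++++++++++++++++.++++#++.......+++##++++
221 ++++++++++++++++++++++++++++++++++..+++++++..........+++#+++
```

The ring is held unchanged. I descend slowly, with the first stop once the ring is over the head's taper.

Emit:
play_rows(series="0.001 -0.021 0.02 0 0 0 0.375;0.001 -0.021 0.05 0 0 0 0.375;0.001 -0.021 0.08 0 0 0 0.375;0.001 -0.021 0.1 0 0 0 0.375;0.001 -0.021 0.115 0 0 0 0.375;0.001 -0.021 0.13 0 0 0 0.375;0.001 -0.021 0.14 0 0 0 0.375;0.001 -0.021 0.14 0 0 0 0.375")

```text
time_s: 14.35
tcp_pos: [626.1, 52.4, 165.6]
orientation: [-0.0, 0.998, 0.069, -0.0]
contact_force: [-0.6, 0.4, -2.9]
gripper_width: 32.1
```

Run:
```python
from asc import *
plan([625.6,51.7,144.5],7.9)
c=cap('wrist'); s=cap('scene'); t=cap('top')
asc(c,240,275,254,268); print()
p=w2px(s,[[607,50,78],[607,50,56]]); print(p.round(0).tolist()); u,v=p[0].astype(int); print(u-22); asc(s,u-22,u+25,v-10,v+24)
```

```text
shift [-0.0022  0.0024  0.0843] turn [-0.      0.0002 -0.0001] yaw now 7.88 pos [626.1  52.4 165.6] t 14.35 w 32.1 F [-0.6  0.4 -2.9] tilt [-0.03 -0.  ]
254 +++++++#################+++++++++++
255 +++++++#################+++++++++++
256 +++++++++++++++++++++++++++++++++++
257 +++++++++++++++++++++++++.........+
258 +++++++.yoy++++++++++..............
259 ++++++++.y+++++++++++..............
260 ++++++++++++++++++++...............
261 ++++++++++++++++++++...............
262 +++++++++++++++++++................
263 +++++++++++++++++++................
264 +++++++++++++++++++................
265 +++++++++++++++++++................
266 +++++++++++++++++++................
267 ++++++++++++++++++.................

[[287.0, 197.0], [287.0, 204.0]]
264
187 +++++.............+++++RRRRR+.....+++++........
188 ++................+++++yRRR+....+++++++........
189 ++...............++++++++yo+..+++++++##+.......
190 ++...............+#+++++++++++++++++###+.......
191 ++...............+##++++++++++++++#####+.......
192 ++++.............+####++++++++++#####++++......
193 ++++...........+++######+++++####
[... 718 characters left out ...]
###++++yooy++++++.......
208 ...........++ooy++++++#+++++++yooo++++++.......
209 +..........++oyo++++++++++++++oooo+++++........
210 ++........+++oooy++++++++++++yoooo++++.........
211 ++++...+++++yyooooy+++++++++yoooyy+++++........
212 ++++++++++++ooooooooy+++++yooyooo++++++++......
213 +++++++++++#+ooyooooooooooyoooyoo+++++++++.....
214 +++++++++++##+ooooooooooooooyooo+++++++++++++..
215 +++++++++++###+oooooooooooooooy+++.++++++++++++
216 ++++++++++++++++yyoooyooooooy++++++++++++++++++
217 ++++++++++++++++++++y+y++o+++++++++++++#+++++++
218 ++++++++++++++++++++++++++++++++++++#+++++#+#++
219 ++++++++++++++++++++++++++++++++++##++...++#+++
220 ++++++++++++++++++++++++++++++++++++.......++##
```

Emit:
play_rows(series="-0.002 0.002 0.01 0 0 0 0.375;-0.002 0.002 0.02 0 0 0 0.375;-0.002 0.002 0.03 0 0 0 0.375;-0.002 0.002 0.04 0 0 0 0.375;-0.002 0.002 0.04 0 0 0 0.375")

```text
time_s: 15.0
tcp_pos: [625.5, 51.8, 155.4]
orientation: [0.0, 0.998, 0.069, -0.0]
contact_force: [-0.4, -0.6, -2.4]
gripper_width: 32.3
```

Emit:
play_rows(series="0 0 0.01 0 0 0 0.375;0 0 0.02 0 0 0 0.375;0 0 0.03 0 0 0 0.375;0 0 0.038 0 0 0 0.375;0 0 0.043 0 0 0 0.375;0 0 0.043 0 0 0 0.375;0 0 0.043 0 0 0 0.375")

```text
time_s: 15.7
tcp_pos: [625.9, 51.8, 145.2]
orientation: [-0.0, 0.998, 0.069, 0.0]
contact_force: [-1.0, 0.2, -2.6]
gripper_width: 32.5
```

Run:
```python
from asc import *
plan([625.6,51.7,144.5],7.9)
c=cap('wrist'); s=cap('scene'); t=cap('top'); pickle.dump((c,s,t),open('fin.pkl','wb'))
asc(c,236,276,252,272)
print(heldfit(c,16,(-1,-.4,91,0))[0])
p=w2px(s,[[607,50,56]])[0].astype(int); a=s['color'][p[1]-38:p[1]+22,p[0]-30:p[0]+30,::-1]
b=c['color'][180:290,190:320,::-1]
q=w2px(t,[[607,50,56]])[0].astype(int); d=t['color'][q[1]-20:q[1]+20,q[0]-20:q[0]+20,::-1]
R_=lambda i,w,h:cv2.resize(i,(w,h),interpolation=cv2.INTER_CUBIC)
cv2.imwrite('pics/fin.png',np.vstack([np.hstack([R_(a,420,420),R_(b,378,320) if 0 else cv2.copyMakeBorder(R_(b,378,320),0,100,0,0,0)])]))
```

```text
shift [-0.0011  0.0004  0.0029] turn [-0.     -0.     -0.0001] yaw now 7.88 pos [625.9  51.8 145.2] t 15.7 w 32.5 F [-1.   0.2 -2.6] tilt [0. 0.]
252 +++++++++++#################+++++++++++o
253 y++++++++++#################+++++++++++R
254 ++++++++++++################+++++++++++o
255 +++++++++++#################+++++++++++o
256 +++++++++++++++++++++++++++++++++++++++o
257 +++++++++++++++++++++++++++++.........+y
258 +++++++++++.yo+++++++++++yy............+
259 ++++++++++++.y+++++++++++..............+
260 ++++++++++++++++++++++++++++...........+
261 +++++++++++++++++++++++++++............+
262 +++++++++++++++++++++++++++.............
263 +++++++++++++++++++++++++++.............
264 ++++++++++++++++++++++++++++............
265 +++++++++++++++++++++++++++++...........
266 +++++++++++++++++++++++++++++...........
267 +++++++++++++++++++++++++++++...........
268 +++++++++++++++++++++++++++++...........
269 ++++++++++++++++++++++++++++............
270 ++++++++++++++++++++++++++++............
271 ++++++++++++++++++++++++++++............
(array([-2.270e+00,  3.000e-02,  9.203e+01,  7.600e-01]), np.float64(0.12))
```

View pics/fin.png

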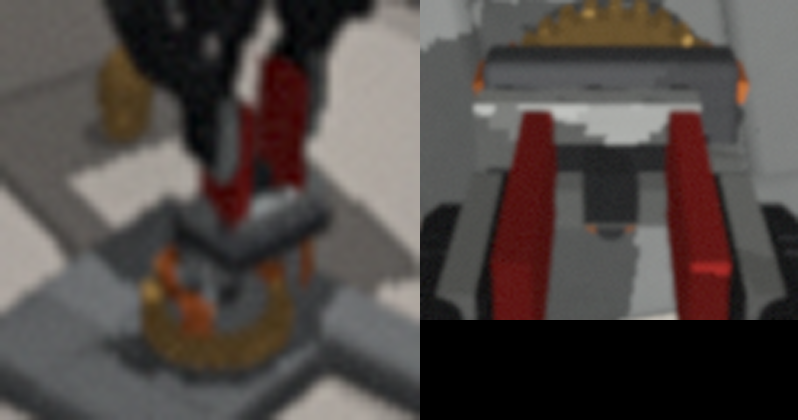

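Run:
```python
from fit import *
def hf(c,half,thick,free=4):
    H=hsv(c); red=((H[...,0]<8)|(H[...,0]>172))&(H[...,1]>140)&(H[...,2]>50)
    red[:, :205]=0; red[:,305:]=0; red[:216]=0; red[300:]=0
    q=dict(c,camera_from_world=np.linalg.inv(np.array(c['T_tool_cam'])))
    def d(c,m,x):
        th=np.radians(x[4]) if len(x)>4 else 0
        for s in(1,-1):
            P=box(-12,12,s*(half-thick),s*half,46,102)
            P=np.c_[P[:,0]*np.cos(th)+(P[:,2]-83)*np.sin(th),P[:,1],83+(P[:,2]-83)*np.cos(th)-P[:,0]*np.sin(th)]
            Q=tf(P,x[0],x[1],x[3]); Q[:,2]=x[2]-P[:,2]; hull(c,Q,m)
    n=free; return fit(q,red,d,[-1,-.4,90,0,0][:n],[3,3,4,3,3][:n],(200,215,310,300))
for f in('lift.pkl','fin.pkl'):
    c=L(f)[0]; w=c['s']['gripper_width']/2
    for t in(4,4.8): print(f,t,hf(c,w,t),hf(c,w,t,5))
```

```text
lift.pkl 4 (array([ 1.12, -0.75, 86.3 ,  0.29]), np.float64(0.124)) (array([ 1.17, -0.75, 85.66, -0.31,  4.82]), np.float64(0.09))
lift.pkl 4.8 (array([ 2.34, -0.77, 85.69,  0.28]), np.float64(0.086)) (array([ 1.69, -0.7 , 84.25,  0.27,  4.68]), np.float64(0.072))
fin.pkl 4 (array([-2.13, -0.7 , 87.87, -0.26]), np.float64(0.142)) (array([ 2.400e-01, -7.100e-01,  8.769e+01, -1.000e-02,  4.930e+00]), np.float64(0.112))
fin.pkl 4.8 (array([ 0.6 , -0.71, 87.69, -0.14]), np.float64(0.081)) (array([ 0.35, -0.68, 86.8 , -0.22,  4.28]), np.float64(0.051))
```

Run:
```python
from fit import *
def hf(c,half,thick,free,lim):
    H=hsv(c); red=((H[...,0]<8)|(H[...,0]>172))&(H[...,1]>140)&(H[...,2]>50)
    red[:, :lim[0]]=0; red[:,lim[1]:]=0; red[:216]=0; red[310:]=0
    q=dict(c,camera_from_world=np.linalg.inv(np.array(c['T_tool_cam'])))
    def d(c,m,x):
        th=np.radians(x[4])
        for s in(1,-1):
            P=box(-12,12,s*(half-thick),s*half,46,102)
            P=np.c_[P[:,0]*np.cos(th)+(P[:,2]-83)*np.sin(th),P[:,1],83+(P[:,2]-83)*np.cos(th)-P[:,0]*np.sin(th)]
            Q=tf(P,x[0],x[1],x[3]); Q[:,2]=x[2]-P[:,2]; hull(c,Q,m)
        m[310*K:]=0
    return fit(q,red,d,[0,-.4,85,0,0],[3,3,4,3,3],(lim[0],215,lim[1],310))
for f,w in(('ring2.pkl',32.45),('lift.pkl',16.05),('hov.pkl',16.1),('fin.pkl',16.2)):
    c=L(f); c=c if isinstance(c,dict) else c[0]
    for t in(4.8,5.4): print(f,t,hf(c,w,t,5,(165,345) if w>20 else (200,310)))
# block edges along columns
for f in('ring2.pkl','lift.pkl','fin.pkl'):
    c=L(f); c=c if isinstance(c,dict) else c[0]; g=cv2.cvtColor(c['color'],cv2.COLOR_RGB2GRAY).astype(int)
    for u in(220,288): print(f,u,g[192:236,u].tolist())
q=dict(c,camera_from_world=np.linalg.inv(np.array(c['T_tool_cam'])))
for dep in(80,86,91): print(dep,'block bot/top front v',w2px(q,[[18,0,dep-32],[18,0,dep-44],[-18,0,dep-44]])[:,1].round(1), 'widths',(np.diff(w2px(q,[[18,-25,dep-44],[18,25,dep-44]])[:,0])).round(1))
```

```text
ring2.pkl 4.8 (array([-0.59, -0.75, 80.84,  0.22,  4.69]), np.float64(0.053))
ring2.pkl 5.4 (array([-0.54, -0.72, 80.38,  0.25,  4.28]), np.float64(0.094))
lift.pkl 4.8 (array([ 1.7 , -0.78, 85.77,  0.14,  5.85]), np.float64(0.065))
lift.pkl 5.4 (array([ 1.3 , -0.74, 85.33,  0.33,  4.87]), np.float64(0.123))
hov.pkl 4.8 (array([ 1.2 , -0.72, 85.84, -0.33,  4.93]), np.float64(0.061))
hov.pkl 5.4 (array([ 1.65, -0.7 , 85.75, -0.33,  5.62]), np.float64(0.111))
fin.pkl 4.8 (array([ 0.84, -0.7 , 86.52,  0.  ,  4.96]), np.float64(0.053))
fin.pkl 5.4 (array([ 1.44, -0.68, 86.6 , -0.2 ,  5.87]), np.float64(0.097))
ring2.pkl 220 [130, 129, 130, 129, 130, 130, 129, 129, 129, 129, 129, 126, 112, 79, 51, 40, 41, 48, 60, 74, 85, 91, 94, 95, 90, 75, 61, 55, 51, 46, 42, 39, 41, 38, 41, 39, 43, 44, 39, 44, 44, 37, 40, 42]
ring2.pkl 288 [135, 128, 119, 116, 116, 112, 99, 77, 65, 60, 62, 62, 58, 51, 37, 40, 44, 46, 52, 65, 74, 81, 81, 83, 83, 82, 81, 83, 89, 92, 95, 93, 111, 152, 171, 177, 177, 176, 178, 177, 176, 177, 176, 177]
lift.pkl 220 [53, 56, 57, 49, 41, 40, 42, 43, 50, 62, 74, 82, 85, 88, 90,
[... 193 characters left out ...]
 76, 79, 77, 76, 74, 77, 76, 76, 77, 77, 76, 77, 75, 76, 77, 74, 78, 76, 75, 74, 73, 75, 72, 70, 65, 64, 63, 62, 56, 56, 56, 54]
fin.pkl 220 [89, 90, 82, 67, 48, 39, 43, 46, 52, 66, 77, 84, 87, 90, 89, 90, 85, 70, 72, 88, 99, 99, 105, 115, 123, 124, 124, 125, 126, 126, 124, 123, 116, 112, 109, 109, 105, 99, 97, 94, 95, 96, 95, 92]
fin.pkl 288 [122, 103, 84, 65, 49, 40, 41, 46, 49, 61, 70, 76, 77, 79, 80, 80, 77, 77, 76, 78, 79, 79, 81, 78, 79, 76, 79, 76, 77, 77, 76, 75, 78, 76, 60, 51, 52, 58, 66, 62, 60, 55, 55, 51]
80 block bot/top front v [200.3 208.4 266.7] widths [93.4]
86 block bot/top front v [196.7 204.2 261.1] widths [90.4]
91 block bot/top front v [193.8 201.  256.6] widths [88.1]
```

The refits agree: pin tips 86 mm below the TCP, ears engaged about 9 mm, and the bore about 17.5 mm behind the TCP. That puts the bore about 1 mm too far in +x, so I make a small trim and let it settle.

Emit:
play_rows(series="-0.004 0 0.002 0 0 0 0.375;-0.004 0 0.002 0 0 0 0.375;-0.004 0 0.002 0 0 0 0.375;-0.004 0 0.002 0 0 0 0.375;-0.004 0 0.002 0 0 0 0.375;-0.004 0 0.002 0 0 0 0.375;-0.004 0 0.002 0 0 0 0.375;-0.004 0 0.002 0 0 0 0.375")

```text
time_s: 16.65
tcp_pos: [624.8, 51.7, 144.7]
orientation: [0.0, 0.998, 0.069, -0.0]
contact_force: [0.4, -0.1, -2.6]
gripper_width: 32.3
```

Run:
```python
from asc import *
plan([624.7,51.7,144.6],7.9)
s=cap('scene'); p=w2px(s,[[607.4,49.6,56]])[0].astype(int); print(p); asc(s,p[0]-16,p[0]+20,p[1]-12,p[1]+14)
# expected ears outer-face bottoms (y=+-27 ring frame) and arm mid for ring underside 53.5
sp=s['s']; M=Rm(sp['orientation'])
for y in(-27,27): print(y,w2px(s,[M@np.array([1,-.5-y,d])+sp['tcp_pos'] for d in(77,91)]).round(1).tolist())
```

```text
shift [-0.0006 -0.0002  0.0004] turn [ 0.      0.     -0.0001] yaw now 7.88 pos [624.8  51.7 144.7] t 16.65 w 32.3 F [ 0.4 -0.1 -2.6] tilt [-0. -0.]
[286 203]
191 ..............+RRRRRRR###++yo++++...
192 ..............+RRRRRRo++++..++++++..
193 .........++++++oRRRRR+......+++++++.
194 ........++++++++oRRRR+....++++++++++
195 ......+++++++++++RRRo+..++++++++++++
196 .....+++++##++++++++++++++++++##++++
197 +...++++++###++++#++++++++++####++++
198 ++++++++++#####+++++++++++####++++++
199 ++++++++++#######+++++++#####y++++++
200 +++++++++yo#######+++#######+o++++++
201 ++++++++yooo+++###########+++o++++++
202 ++++++++ooo+++++######yooo+++o++++++
203 .+++++++ooo++++++#####yooo+++o++++++
204 ..++++++ooo++++++++#+++ooo++yo++++++
205 ...++++oooo+++++++##++++ooy++y++++++
206 .....+yooooooo+++###++++yoo+++++++..
207 ......yoooooooo++###++++yoo+++++++..
208 .....++ooo+ooooy++++++++yooy++++++..
209 .....++yoo+ooooo++++++++ooyo+++++...
210 ....+++ooooooooo+++++++yoooy+++++...
211 +.+++++ooooooooo++++++yoyoo++++++...
212 +++++++ooyooooooy+++yoooooo++++++++.
213 +++++++ooooooooooyooooooooo+++++++++
214 ++++++#+oooooooooyooyooooo++++++++++
215 ++++++##+ooyoyyyooooyoooy+++++++++++
216 ++++#####+yyooooooooooy+++++++++++++
-27 [[283.5, 207.7], [283.4, 211.8]]
27 [[298.8, 199.9], [298.6, 204.0]]
```

```bash
python3 -c "
from workcell import finish_job; print(finish_job())"
```

```text
the job is handed in; nothing more can be done
None
```

I handed the job in at 16.7 s of the 54 s allowed, with the ring spread around the stub at groove height and the pliers held still.

**What I did:**
- I took the pliers from the blue stand and put the closed pins between the ring's ears. After one shallower re-engagement I squeezed the handles to about 32 mm and lifted the ring out.
- I lowered it over the stub of the grey foot with no contact force showing at any stop.

**Last checks:**
- **Contact:** the vertical force was −2.6 N, about the weight of the pliers and ring. It read the same in free air, so nothing is pressing on the foot.
- **Spread:** the handles read 32.3 mm apart, against 31 mm at the stop, so the ring should be spread well past 0.17 rad. I did not measure the arm angle itself.
- **Height:** the ring's centre works out at about 56 mm. The scene camera suggests it could sit up to 2 mm lower, which would still clear the collar by about 1.5 mm.
- **Centring:** it should be within about 1–2 mm of the axis. This is calculated from the camera fits, because the guide block hid the bore from the wrist camera.

**What disagreed:**
- Some fits of the pliers gave a tilt of about 5°. I took it as a fitting artefact, because it appeared unchanged before squeezing and the pins still went in where expected.
- The top camera put the stub 2 mm from where the wrist and scene cameras placed it. I used the wrist value.
- I did not measure directly whether the ring lies level.

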